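# Survey a culture dish with a pancake probe

## Task

Check the culture dish that stands in the clear acrylic tray for radioactive tracer: turn the survey meter's selector knob clockwise until it clicks over into its second position, then take the cordless pancake probe out of its rest by the handle and carry it clear over the things in between. Finish while still holding the probe in the gripper, motionless, with its round window face level and centred over the dish about 1 cm above the rim. The probe must never touch the dish or the tray (it would be contaminated), and everything else stays where it stands.

Things in the scene. Friction and masses are not known exactly. Their poses are not given: they have to be found in the camera images.
- meter: Survey meter, a fixed grey and white box 210 (x) x 90 (y) x 78 mm high; origin under its centre; analogue dial on its top at the -x end, selector knob on its top at +x 58 mm, y 0.
- selector_grip (a point): Point on the selector knob's axis to grip at, 20 mm above the meter's top panel (98 mm above the bench). Its x axis runs along the knob's upright black grip bar, towards the white pointer line, and turns with it: bar 38 mm long (x), 12 mm thick (y), top 28 mm above the panel, on a round skirt 38 mm wide and 7.5 mm high. Around it the panel is clear.
- selector (a joint): Angle of the selector knob, 0 = off to 1.047 rad = on, clockwise seen from above. A spring detent resists with up to about 0.07 N m until halfway (0.52 rad); past that it clicks over and snaps by itself to the other stop.
- probe_rest: Fixed grey rest, base 128 (x) x 74 (y) x 15 mm; origin under its centre. Two U saddles 12 mm thick at x = +43 and -43 mm carry the probe's handle at 52 mm height; their cheeks rise to 73 mm; between the saddles 74 mm are free for the fingers. The probe lies along the rest's x axis, its head overhanging at +x.
- probe: Cordless probe, about 0.26 kg: round metal head 68 mm wide, 26 mm thick, flat window face below; straight black handle on its -x side, 26 mm wide (y), 24 mm high, x = -45 to -167 mm (stub aerial to -185), underside 28 mm above the face. Origin: centre of the face, z up. Centre of mass near x = -85 mm. Lift it 25 mm straight up to clear the rest.
- probe_face (a point): Centre of the probe's window face (same as the probe's origin and axes).
- probe_handle (a point): Centre of the probe's handle where to grip it, at x = -100, z = 40 mm of the probe, midway between the saddles; grip across the handle's width (its y).
- tray: Fixed square open tray of clear acrylic, 164 x 164 mm outside, 42 mm high, walls 10 mm, floor 6 mm; origin under its centre, sides along x and y.
- culture_dish: The dish to check: round, low petri dish 62 mm across and 14 mm high with a tan filling, loose on the tray's floor; origin at the centre of its underside (6 mm above the bench), rim 14 mm above the origin.
- tube_rack: Loose blue open tube rack 46 (x) x 132 (y) x 48 mm, behind the meter, holding three capped tubes; tops of the tubes 84 mm above the bench. Leave it.
- sample_tube_0: Capped sample tube 18 mm across, 78 mm high, in the rack; origin under its foot. Leave it.
- sample_tube_1: As sample_tube_0.
- sample_tube_2: As sample_tube_0.
- bottle_milky: Small closed bottle 43 mm across, 99 mm high, at the back; origin under its foot. Leave it.
- tip_beaker: Beaker 65 mm across, 82 mm high, at the back; origin under its foot. Leave it.
- timer: Flat lab timer 70 x 66 x 18 mm on the bench; origin under its centre. Leave it.
Things that resemble listed ones, but are neither listed nor needed, are in the scene too. There is more than one size of the tray; the job needs the larger.

How it is judged:
On the way, in this order (a step that is already met when the one before it is completed fails the run):
1. the selector has clicked over to its second position, the probe still in its rest (value of joint selector above 0.95 rad and distance of probe from where it was at the start of the episode below 0.01 m), for 0.2 s.
2. the probe is held by the fingers, lifted free of its rest (contact force between the fingers and probe above 1 N and contact force between probe and probe_rest below 0.05 N and height (world z) of probe_face above 0.05 m), for 0.2 s.
At the end, for the whole second after the job is handed in: Selector beyond 0.95 rad; probe held by the fingers alone, under 20 mm/s, within 0.1 rad of level, its face centre within 10 mm horizontally of the dish centre and 4 to 17 mm above the dish rim, touching neither dish nor tray; dish flat in the tray (value of joint selector above 0.95 rad and contact force between the fingers and probe above 1 N and contact force between probe and culture_dish below 0.05 N and contact force between probe and tray below 0.05 N and horizontal distance between probe_face and culture_dish below 0.01 m and z of probe_face in the frame of culture_dish between 0.018 and 0.031 m and angle between probe's own z axis and vertical below 0.1 rad and linear speed of probe below 0.02 m/s and angle between culture_dish's own z axis and vertical below 0.05 rad); the arm keeps its last pose, push and grip.
It fails at once if the probe touches the dish or the tray (contact force between probe and culture_dish above 0.2 N or contact force between probe and tray above 0.2 N).
It fails at once if the dish is shifted (distance of culture_dish from where it was at the start of the episode above 0.008 m).
It fails at once if the rack, a tube, the bottle, the beaker or the timer is pushed or tipped (distance of any of tube_rack, bottle_milky, tip_beaker, timer from where it was at the start of the episode above 0.015 m or distance of any of sample_tube_0, sample_tube_1, sample_tube_2 from where it was at the start of the episode above 0.02 m or angle between any of bottle_milky, tip_beaker, tube_rack's own z axis and vertical above 0.3 rad).
It also fails if it takes over 64 s, if anything falls off the work surface, if the arm or the gripper's body presses on something with over 40 N, if the wrist force passes 120 N, or if a joint passes its speed limit or range.

## Robot

A 6-joint arm with a two-finger parallel gripper is mounted at the origin on a cart in front of the work surface, level with it; the furniture and walls round the work are solid. World frame = base frame: x ahead of the robot, y to its left, z up, the work surface at z = 0. Lengths are in m, angles in rad, forces in N, time in s.
With the tool pointing down it reaches from about 0.35 to 0.8 m from the base axis. Payload 7.3 kg.
Tool frame: the origin (TCP) lies between the finger pads; the fingertips stand 25 mm ahead of it and the grasp point (between the pads) lies 6 mm ahead of it (r.tip_extent is the distance from the TCP to the fingertips, in m); z points along the fingers, y is the line along which they close (so a half turn about z gives the same grasp; the last joint's range is limited). The gripper opens to 85 mm and grips with 20 to 120 N. Pads are 22 mm wide; open, the fingers measure 114 mm over their backs; the gripper's body (76 mm by 85 mm) begins 54 mm behind the grasp point. The pads swing forward as they close: fully open they stand 13 mm farther back than shut.
Start: joints at [0.988, 0.342, 1.524, -0, 1.275, -0.146], TCP at [0.222, 0.476, 0.256] pointing down, gripper open.
Joint ranges: [-2.53, 2.53], [-0.77, 2.02], [0.04, 2.7], [-1, 4.14], [0.28, 2.66], [-3.11, 3.11]. Speed limits (rad/s): [2.57, 2.57, 3.14, 3.14, 3.14, 3.14].

## Interface

Orientations are given as a unit quaternion [x, y, z, w].
In Python, from workcell import r, command_gripper, optics gives the robot as it stands. The module is installed in compiled form; this text tells all that it offers. Calls block until the motion is done:
- r.reach(position, orientation): joint-space move of the TCP to a pose.
- r.move_straight(position, orientation=None, speed=0.15, max_force=None): straight line of the TCP; orientation=None keeps the orientation; speed is the mean speed in m/s. With max_force (N) it stops when the force on the tool has changed by that much, and returns True; else False.
- r.movej(angles): joint-space move.
- command_gripper(opening, force=None): finger opening in m; force is the grip in N (None keeps the last); returns when the fingers have stopped.
- r.hold(seconds).
- r.solve_ik(position, orientation): joint angles nearest the present ones, or None.
- r.read_state(): the state.
- optics.get_image(name): name is "scene" or "side" or "wrist"; returns (picture, depth): 384x512x3 uint8, red, green, blue; 384x512 float32, m along the optical axis (not along the pixel's ray), 0 where there is no reading.
- optics.camera_model(name): a dict with "K" (3x3 intrinsics, pixels), "k1" (the pictures are not rectified: a ray, as slopes to the right and down, at radius r is drawn at 1 + k1 r^2 times it, then the intrinsics apply), "R" (3x3) and "t" (3): a world point X has camera coordinates R X + t; the wrist camera has in their place "tool_from_camera" (4x4, takes a point from camera to tool coordinates, whose origin is the TCP and whose axes are the flange's). Camera axes: x right, y down, z forward; pixel columns grow to the right and rows downward; lengths in m; the calibration is good to about 2 mm. A picture is of the moment at which its call begins: read the wrist's pose just before it. camera_model takes no time and is no camera call.
A pose or a line that the arm cannot do raises r.PlanningError and nothing moves.
- r.finish_job(): hands the job in; it is judged then, once.
The state is a dict: "time_s": time; "joint_positions": joint angles; "dq": joint speeds; "tau": joint torques, N m; "eef_pos": TCP position; "eef_rot": TCP orientation; "contact_force": force on the tool from outside, world axes, zero at the start; "torque": the same for the moment, N m; "grip_width": finger opening in m; "grip_force": force on a finger pad.
Only numpy, scipy, OpenCV 4.12 (cv2) and the standard library are available. Lean on these libraries where they do the work, as an engineer would, in place of code of your own. Each camera call takes 0.05 s, during which the arm holds its last target. There are 200 camera calls.

## Working session

There is one attempt and no reset: what is moved stays moved. The work goes in short steps, each a Python script; the robot and the scene stay as the last script left them, time stands still between calls to the robot, and variables do not carry over. Pictures are saved under pics/ and viewed, at most 10 in all, crops included, and the job is handed in when it is done.

```bash
mkdir -p pics; ls; cat > h.py <<'E'
import numpy as np, cv2
from workcell import r, command_gripper, optics
def cam(n):
    m=optics.camera_model(n)
    return m
def ray(m,u,v):
    K=np.array(m["K"]);x=(u-K[0,2])/K[0,0];y=(v-K[1,2])/K[1,1]
    a,b=x,y
    for _ in range(20):
        s=1+m["k1"]*(a*a+b*b);a,b=x/s,y/s
    return np.array([a,b,1.])
def pose(m,T=None):
    """R_wc, origin in world"""
    if T is None:
        R=np.array(m["R"]);t=np.array(m["t"]).ravel();return R.T,-R.T@t
    return T[:3,:3],T[:3,3]
def onplane(m,u,v,z,T=None):
    R,o=pose(m,T);d=R@ray(m,u,v);return o+d*(z-o[2])/d[2]
def atdepth(m,u,v,dep,T=None):
    R,o=pose(m,T);return o+R@ray(m,u,v)*dep
def cloud(m,D,T=None):
    K=np.array(m["K"]);v,u=np.mgrid[:D.shape[0],:D.shape[1]]
    x=(u-K[0,2])/K[0,0];y=(v-K[1,2])/K[1,1];a,b=x,y
    for _ in range(20):
        s=1+m["k1"]*(a*a+b*b);a,b=x/s,y/s
    R,o=pose(m,T);return o+(np.stack([a,b,np.ones_like(a)],-1)*D[...,None])@R.T
def wristT(st):
    from scipy.spatial.transform import Rotation as Ro
    T=np.eye(4);T[:3,:3]=Ro.from_quat(st["eef_rot"]).as_matrix();T[:3,3]=st["eef_pos"]
    return T@np.array(optics.camera_model("wrist")["tool_from_camera"])
def save(n,img): cv2.imwrite(n,cv2.cvtColor(img,cv2.COLOR_RGB2BGR))
E
python3 - <<'E'
from h import *
for n in("scene","side"):
    im,D=optics.get_image(n);save(f"pics/{n}0.png",im);np.savez(f"{n}0.npz",im=im,D=D)
    m=cam(n);R,o=pose(m);print(n,m["K"],m["k1"],o,R[:,2])
print(r.read_state()["eef_rot"],optics.camera_model("wrist"),r.read_state()["time_s"],r.tip_extent)
E
```

```text
pics
scene [[398.96474004   0.         250.86542448]
 [  0.         398.96474004 194.97600317]
 [  0.           0.           1.        ]] -0.12255019914728868 [ 0.07222592 -0.66492201  1.10525018] [ 0.35757776  0.60529145 -0.71116834]
side [[376.39788494   0.         255.5240642 ]
 [  0.         376.39788494 184.4280898 ]
 [  0.           0.           1.        ]] 0.02157123266717168 [0.64073167 1.29570995 0.57622386] [-0.04655921 -0.91607046 -0.39830534]
[ 2.16686108e-01  9.76241083e-01 -6.47396886e-04 -2.42648577e-04] {'K': array([[296.77424574,   0.        , 253.68212044],
       [  0.        , 296.77424574, 189.6405287 ],
       [  0.        ,   0.        ,   1.        ]]), 'k1': 0.01856514539994793, 'tool_from_camera': array([[ 4.80860783e-05, -9.57189033e-01, -2.89463561e-01,
         7.43394107e-02],
       [ 9.99998442e-01,  5.56854738e-04, -1.67526870e-03,
         3.83669321e-04],
       [ 1.76473798e-03, -2.89463030e-01,  9.57187568e-01,
        -1.17338874e-01],
       [ 0.00000000e+00,  0.00000000e+00,  0.00000000e+00,
         1.00000000e+00]])} 0.1 0.025
```

View pics/scene0.png

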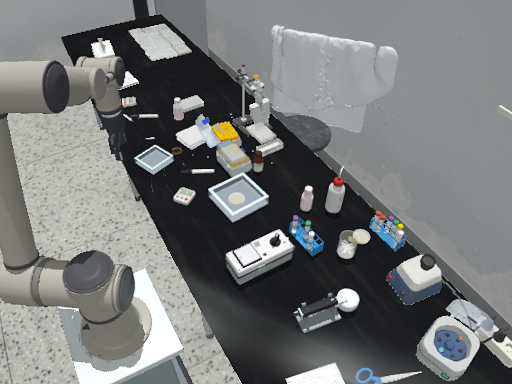

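View pics/side0.png

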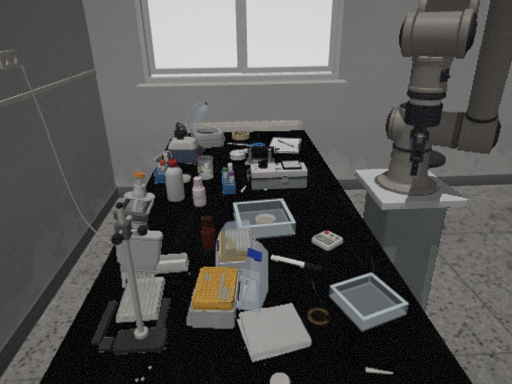

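Scene: meter at (260,255) with its knob at (275,240). Probe in rest at (317,313), head at (347,299). Large tray at (238,197) with the tan dish at (237,199).

Lookalikes:
- Tray: small empty tray at (153,158) against the large one at (238,197). I choose the large one, which holds the dish.
- Rack: (307,237) behind the meter against (388,230). The first is the listed one.
- Round things that could pass for the dish or probe head: the lid at (361,236), the probe head at (347,299), and the ring at (177,150).

I'll get rough positions, then check from the wrist camera.

```bash
python3 - <<'E'
from h import *
d=np.load("scene0.npz");im,D=d["im"],d["D"];m=cam("scene");P=cloud(m,D)
for n,(u,v) in dict(knob=(275,239),meter=(260,255),head=(347,298),rest=(317,312),handle=(315,308),dish=(237,199),timer=(184,196),rack=(307,237),bottle=(307,195),beaker=(346,246),sorter=(335,195),tray=(153,158)).items():
    w=P[v-1:v+2,u-1:u+2].reshape(-1,3);print(n,np.round(np.median(w,0),3))
# large tray rim at z=.042, outline corners
for u,v in((208,194),(236,175),(270,198),(240,218)):print(np.round(onplane(m,u,v,.042),3))
E
```

```text
knob [ 0.543 -0.02   0.106]
meter [ 0.48  -0.037  0.079]
head [ 0.637 -0.287  0.05 ]
rest [ 0.53 -0.28  0.06]
handle [ 0.523 -0.273  0.076]
dish [0.561 0.266 0.022]
timer [0.392 0.382 0.018]
rack [ 0.668 -0.034  0.045]
bottle [0.767 0.11  0.075]
beaker [ 0.747 -0.142  0.068]
sorter [0.845 0.047 0.095]
tray [0.372 0.674 0.003]
[0.469 0.324 0.042]
[0.611 0.365 0.042]
[0.661 0.191 0.042]
[0.516 0.16  0.042]
```

```bash
python3 - <<'E'
from h import *
for n,p in dict(dish=(.53,.262,.3),meter=(.5,-.03,.3),probe=(.55,-.275,.3)).items():
    r.reach(p,[0,1,0,0]);r.hold(.2);st=r.read_state();im,D=optics.get_image("wrist")
    save(f"pics/w_{n}.png",im);np.savez(f"w_{n}.npz",im=im,D=D,T=wristT(st))
    print(n,st["time_s"],np.round(st["joint_positions"],2),np.round(st["eef_pos"],4),np.round(st["contact_force"],1))
a=[cv2.resize(cv2.imread(f"pics/w_{n}.png"),(400,300)) for n in("dish","meter","probe")]
cv2.imwrite("pics/all.png",np.vstack([np.hstack(a[:2]),np.hstack([a[2],a[2]*0])]))
E
```

```text
dish 1.7083 [ 0.33  0.44  1.25  0.    1.45 -1.24] [0.5294 0.2629 0.3   ] [ 0.5 -0.4  0. ]
meter 3.0833 [-0.21  0.27  1.51  0.    1.37 -1.78] [ 0.5003 -0.029   0.2999] [-0.4 -0.7 -0.3]
probe 4.3167 [-0.59  0.48  1.18  0.    1.48 -2.16] [ 0.5504 -0.2734  0.3006] [ 0.6  0.4 -0.2]
```

View pics/all.png

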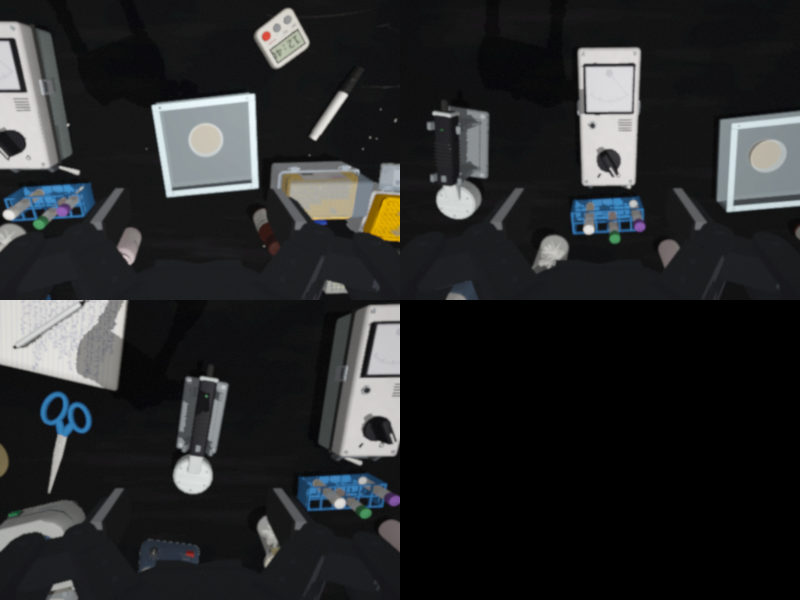

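The wrist views show the large tray with the tan dish at (206,140) in the dish panel. The meter knob is at (607,162), with its bar tilted. The probe in its rest is at about (202,415), with the head at (192,473) pointing away from the robot. Next I'll make close crops and measure with masks.

```bash
python3 - <<'E'
from h import *
def L(n):
    d=np.load(f"w_{n}.npz");return d["im"],d["D"],d["T"]
m=cam("wrist")
im,D,T=L("meter");a=cv2.resize(im[170:240,225:315],None,fx=4.4,fy=4.4,interpolation=cv2.INTER_CUBIC)
im2,D2,T2=L("probe");b=cv2.resize(im2[75:255,200:320],None,fx=3.2,fy=3.2,interpolation=cv2.INTER_CUBIC)
c=np.zeros((580,800,3),np.uint8);c[:a.shape[0],:a.shape[1]]=a;c[:b.shape[0],410:410+b.shape[1]]=b[:580,:390];save("pics/crop.png",c)
P=cloud(m,D,T);z=P[...,2];print("meter top z",np.median(z[150:160,250:300]))
# knob: dark pixels within white panel
g=cv2.cvtColor(im,cv2.COLOR_RGB2GRAY)
roi=np.zeros_like(g);roi[190:228,243:295]=1
mk=((g<70)&(roi>0)).astype(np.uint8);n,l,s,ce=cv2.connectedComponentsWithStats(mk);i=1+s[1:,4].argmax();print("dark",s[i],ce[i],onplane(m,*ce[i],.098,T))
hi=(z>.098)&(z<.115)&(roi>0);print("bar pts",hi.sum(),P[hi].mean(0));q=P[hi][:,:2];w,V=np.linalg.eigh(np.cov(q.T));print(w**.5,V[:,1])
# meter top outline
wh=((z>.07)&(z<.086)).astype(np.uint8);n,l,s,ce=cv2.connectedComponentsWithStats(wh);i=1+s[1:,4].argmax();q=P[l==i][:,:2].astype(np.float32);print("meter rect",cv2.minAreaRect(q))
# probe
P=cloud(m,D2,T2);z=P[...,2]
g=cv2.cvtColor(im2,cv2.COLOR_RGB2GRAY);h=(g>120);h[:205]=0;h[260:]=0;h[:,:210]=0;h[:,290:]=0
n,l,s,ce=cv2.connectedComponentsWithStats(h.astype(np.uint8));i=1+s[1:,4].argmax();print("head",s[i],ce[i],"z",np.median(z[l==i]),P[l==i].mean(0))
# dish
im,D,T=L("dish");hsv=cv2.cvtColor(im,cv2.COLOR_RGB2HSV);mk=(hsv[...,0]<25)&(hsv[...,1]>25)&(hsv[...,2]>120);mk[:140]=0;mk[220:]=0;mk[:,220:][:,90:]=0;mk[:,:220]=0
n,l,s,ce=cv2.connectedComponentsWithStats(mk.astype(np.uint8));i=1+s[1:,4].argmax();P=cloud(m,D,T);print("dish",s[i],ce[i],"z",np.median(P[l==i][:,2]),onplane(m,*ce[i],.016,T))
ct=max(cv2.findContours((l==i).astype(np.uint8),0,1)[0],key=cv2.contourArea);print(cv2.minEnclosingCircle(ct))
E
```

```text
meter top z 0.07768172072676555
dark [253 192  28  31 598] [266.64381271 204.96989967] [ 0.54065341 -0.01398084  0.098     ]
bar pts 356 [ 0.54510825 -0.01349821  0.10520859]
[0.00348557 0.01092495] [-0.86246701 -0.50611329]
meter rect ((0.4886670410633087, -0.01381785050034523), (0.2045440375804901, 0.08613835275173187), 0.650583803653717)
head [ 222  205   50   43 1791] [246.6292574  225.06700168] z 0.04955286891269384 [ 0.63757441 -0.28267662  0.0496249 ]
dish [250 162  31  32 395] [266.64303797 174.78227848] z 0.019589176895467464 [0.55463705 0.28093164 0.016     ]
((264.02581787109375, 176.84132385253906), 16.191312789916992)
```

View pics/crop.png

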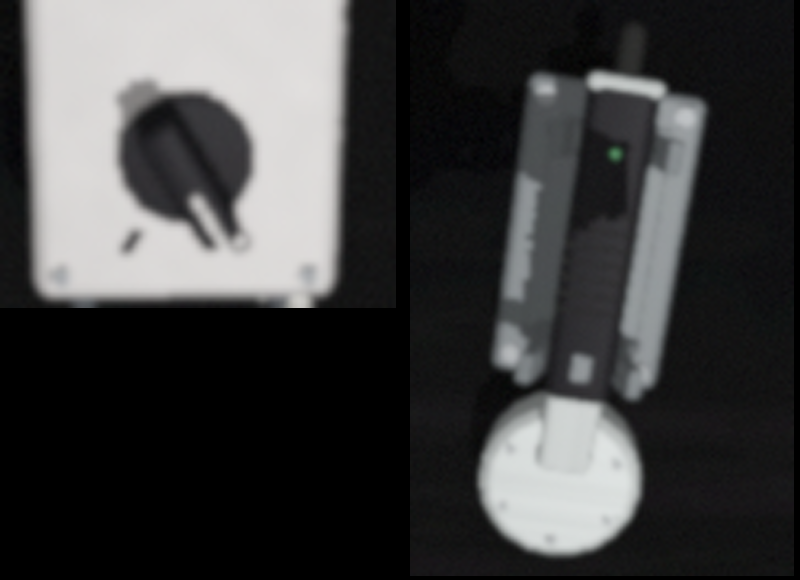

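The crop shows the knob bar with its white line pointing to the lower right (about +30° in world yaw). The other tick is at the lower left, so clockwise is correct. The probe handle runs from its cap at (627,84) to the head centre at (560,478), and sits in both saddles. Next: refine the dish and probe poses, then turn the knob.

```bash
cat > dish.py <<'E'
from h import *
def dish(m,im,c,T,z=.018,rad=40):
    """tan filling/dish blob around pixel c -> outline on plane z -> circle"""
    rb=im[...,0].astype(int)-im[...,2];w=np.zeros(rb.shape,bool);w[c[1]-rad:c[1]+rad,c[0]-rad:c[0]+rad]=1
    t,_=cv2.threshold(np.clip(rb[w],0,255).astype(np.uint8).reshape(-1,1),0,255,cv2.THRESH_OTSU)
    mk=(w&(rb>t)).astype(np.uint8);n,l,s,ce=cv2.connectedComponentsWithStats(mk);i=l[c[1],c[0]]
    ct=max(cv2.findContours((l==i).astype(np.uint8),0,1)[0],key=cv2.contourArea)
    q=np.array([onplane(m,*p,z,T)[:2] for p in cv2.convexHull(ct)[:,0].astype(float)]).astype(np.float32)
    (x,y),ax,_=cv2.fitEllipse(q);return s[i],t,(x,y),ax
E
python3 - <<'E'
from dish import *
m=cam("wrist");d=np.load("w_dish.npz");print("wrist",dish(m,d["im"],(264,179),d["T"]))
s=np.load("scene0.npz");print("scene",dish(cam("scene"),s["im"],(237,199),None,rad=14))
s2=np.load("side0.npz");print("side",dish(cam("side"),s2["im"],(265,220),None,rad=16))
d=np.load("w_probe.npz");T=d["T"]
im=d["im"];g=cv2.cvtColor(im,cv2.COLOR_RGB2GRAY);h=(g>120);h[:205]=0;h[260:]=0;h[:,:210]=0;h[:,290:]=0
P=cloud(m,d["D"],T);z=P[...,2]
top=h&(abs(z-.05)<.004);q=P[top][:,:2].astype(np.float32);print("head top",cv2.minEnclosingCircle(q),cv2.fitEllipse(cv2.convexHull(q)))
hd=(g<75)&(abs(z-.074)<.006)
n,l,s_,ce=cv2.connectedComponentsWithStats(hd.astype(np.uint8));i=1+s_[1:,4].argmax();q=P[l==i];print("handle",s_[i],q.mean(0),cv2.minAreaRect(q[:,:2].astype(np.float32)))
rs=(abs(z-.07)<.012);print("cap pt",onplane(m,267.8,101,.074,T),"near pt",onplane(m,253.4,190,.074,T),"head",onplane(m,246.9,224.4,.05,T))
E
```

```text
wrist (array([ 244,  159,   38,   37, 1097], dtype=int32), 9.0, (0.5582138895988464, 0.2754819989204407), (0.05226445570588112, 0.05251367390155792))
scene (array([230, 195,  13,  10, 107], dtype=int32), 9.0, (0.5588033199310303, 0.2669767737388611), (0.04994570463895798, 0.05150555074214935))
side (array([257, 217,  17,   7,  92], dtype=int32), 7.0, (0.5629169344902039, 0.2856740951538086), (0.04359962418675423, 0.05282463878393173))
head top ((0.6385675072669983, -0.28345850110054016), 0.033574335277080536) ((0.6386007070541382, -0.28352704644203186), (0.06570746004581451, 0.06633009016513824), 40.4937629699707)
handle [ 242  103   35   98 1976] [ 0.53188462 -0.26768874  0.07519531] ((0.5362221002578735, -0.268025666475296), (0.02613873966038227, 0.11212162673473358), 81.41405487060547)
cap pt [ 0.47741762 -0.25790819  0.074     ] near pt [ 0.58055594 -0.27367267  0.074     ] head [ 0.63611661 -0.28235303  0.05      ]
```

```bash
cat >> h.py <<'E'
from math import cos,sin
def q(th): # tool down, tool x = -(cos th, sin th)
    return [-sin(th/2),cos(th/2),0,0]
E
python3 - <<'E'
from h import *
from scipy.spatial.transform import Rotation as Ro
print(np.round(Ro.from_quat(q(.53)).as_matrix(),2))
xy=(.546,-.0133);th=.53
command_gripper(.05,40)
r.reach([*xy,.19],q(th));r.hold(.1)
hit=r.move_straight([*xy,.113],q(th),speed=.06,max_force=8);st=r.read_state();print(hit,st["eef_pos"],st["contact_force"],st["joint_positions"])
if not hit:
    command_gripper(0,40);st=r.read_state();print(st["grip_width"],st["grip_force"],st["time_s"],st["contact_force"])
E
```

```text
[[-0.86 -0.51  0.  ]
 [-0.51  0.86  0.  ]
 [-0.    0.   -1.  ]]
False [ 0.54625993 -0.01333628  0.11341254] [ 0.16128527 -0.27606593  0.1750876 ] [-1.64695864e-01  5.33528746e-01  1.65170759e+00  2.02376034e-05
  9.55484482e-01 -2.26549081e+00]
0.011065351718021576 42.25984811782837 7.8667 [ 0.16195621 -2.94316146  2.36641757]
```

```bash
python3 - <<'E'
from h import *
j=np.array(r.read_state()["joint_positions"])
for a in(.5,1.02):
    k=j.copy();k[5]+=a;r.movej(k);r.hold(.1);st=r.read_state();print(st["torque"],st["grip_width"],st["time_s"],st["contact_force"])
command_gripper(.05);r.hold(.2)
p=st["eef_pos"];r.move_straight([p[0],p[1],.2],speed=.2)
r.reach((.48,-.013,.27),[0,1,0,0]);r.hold(.25);st=r.read_state();im,D=optics.get_image("wrist");T=wristT(st);m=cam("wrist")
np.savez("w_m2.npz",im=im,D=D,T=T)
P=cloud(m,D,T);hi=(P[...,2]>.098)&(P[...,2]<.115)&(abs(P[...,0]-.546)<.03)&(abs(P[...,1]+.0133)<.03)
qq=P[hi][:,:2];w,V=np.linalg.eigh(np.cov(qq.T));print(hi.sum(),w**.5,V[:,1],np.degrees(np.arctan2(V[1,1],V[0,1])),st["time_s"])
v,u=np.argwhere(hi).mean(0).astype(int);save("pics/knob2.png",cv2.resize(im[v-35:v+35,u-45:u+45],None,fx=4,fy=4))
E
```

```text
[ 0.79774048  0.00182923 -0.02505784] 0.01100721251786225 8.5167 [-0.39782485  4.74935524  2.43524897]
[ 1.61163601 -0.16313877 -0.01259735] 0.011196235319243015 9.1833 [0.57266662 8.8828421  0.85212482]
422 [0.00351192 0.01100325] [-0.86934091  0.49421289] 150.38213936202348 11.2333
```

View pics/knob2.png

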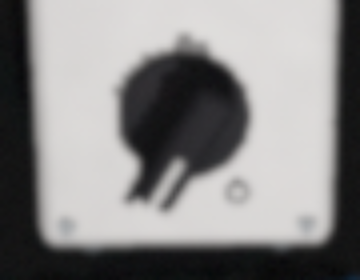

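The knob's white line now points to the lower left (160,180), at -29.6°, so it turned the full 60° and has clicked over. Next I grasp the probe and lift it.

```bash
python3 - <<'E'
from h import *
xy=(.5397,-.2686);th=-.150
command_gripper(.06,60)
r.reach([*xy,.17],q(th));r.hold(.1)
hit=r.move_straight([*xy,.070],q(th),speed=.08,max_force=8);st=r.read_state();print(hit,st["eef_pos"],st["contact_force"])
if not hit:
    command_gripper(0,60);st=r.read_state();print(st["grip_width"],st["grip_force"],st["contact_force"],st["time_s"])
    r.move_straight([*xy,.11],speed=.06);r.hold(.4);st=r.read_state();print(st["grip_width"],st["contact_force"],st["torque"])
    r.move_straight([*xy,.25],speed=.15);r.hold(.3);st=r.read_state();print(st["grip_width"],st["eef_pos"],st["time_s"])
    im,D=optics.get_image("wrist");np.savez("w_held.npz",im=im,D=D,T=wristT(st))
    s,Ds=optics.get_image("scene");np.savez("s_held.npz",im=s,D=Ds);sd,Dd=optics.get_image("side");np.savez("d_held.npz",im=sd,D=Dd)
    save("pics/held.png",np.vstack([np.hstack([im[:,:400],s[100:,112:].copy() if 0 else cv2.resize(s[160:380,200:460],(400,338)).repeat(1,0)[:338] if 0 else cv2.resize(s[160:360,250:458],(400,384))])]))
E
```

```text
False [ 0.54001304 -0.26879116  0.0705873 ] [-0.41976844  0.5406718   0.08730463]
0.0250997556243042 59.84079122543335 [-0.81772546  0.83877447  3.89556637] 14.5333
0.02514350883493629 [ 0.48443993 -0.60514616 -2.7780218 ] [-0.02733651  0.05734478  0.0033217 ]
0.025149522890351425 [ 0.53960386 -0.26853402  0.24944861] 17.1333
```

View pics/held.png

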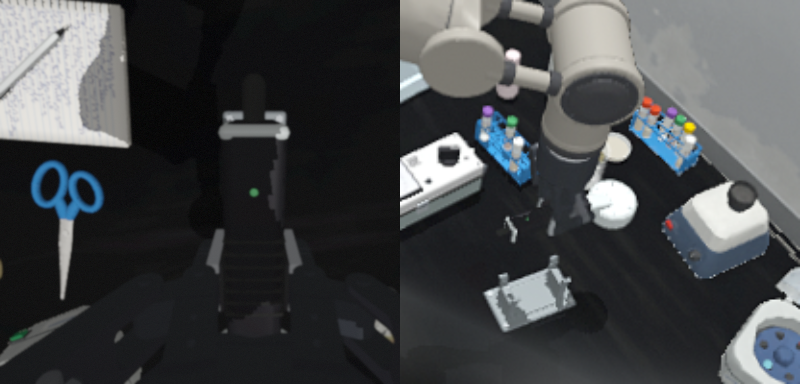

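Probe is held: measured weight is about 2.8 N and the grip width is 25.1 mm. The handle is visible at (252,200) in the wrist view, and the scene view shows the empty rest with the head in the air. I'll check tilt and in-hand position from depth before carrying it.

```bash
python3 - <<'E'
from h import *
m=cam("wrist")
th=-.15;ex=np.array([cos(th),sin(th)]);ey=np.array([-sin(th),cos(th)])
def loc(P,c): d=P[...,:2]-c;return d@ex,d@ey
# held: handle top, local to TCP
d=np.load("w_held.npz");P=cloud(m,d["D"],d["T"]);c=np.array([.5396,-.2685]);a,b=loc(P,c);z=P[...,2]-.2494
k=(abs(b)<.012)&(a>-.085)&(a<-.015)&(abs(z)<.03);print("held n",k.sum(),"slope",np.polyfit(a[k],z[k],1),"b",np.polyfit(a[k],b[k],1))
g=cv2.cvtColor(d["im"],cv2.COLOR_RGB2GRAY)
w=(g>110)&(abs(b)<.012)&(a<-.04)&(abs(z)<.03);print("cap a held",w.sum(),a[w].min(),a[w].max(),np.median(a[w]))
d=np.load("w_probe.npz");P=cloud(m,d["D"],d["T"]);c=np.array([.5400,-.2688]);a,b=loc(P,c);z=P[...,2]-.0706
k=(abs(b)<.012)&(a>-.065)&(a<-.015)&(abs(z)<.03);print("rest n",k.sum(),"slope",np.polyfit(a[k],z[k],1))
g=cv2.cvtColor(d["im"],cv2.COLOR_RGB2GRAY);w=(g>110)&(abs(b)<.012)&(a<-.04)&(abs(z)<.03);print("cap a rest",w.sum(),a[w].min(),a[w].max(),np.median(a[w]))
# scene: head top plane
d=np.load("s_held.npz");P=cloud(cam("scene"),d["D"]);g=cv2.cvtColor(d["im"],cv2.COLOR_RGB2GRAY)
k=(g>150)&(np.hypot(P[...,0]-.6386,P[...,1]+.2835)<.045)&(abs(P[...,2]-.229)<.02);Q=P[k];A=np.c_[Q[:,0]-.6386,Q[:,1]+.2835,np.ones(len(Q))]
print("head",len(Q),np.linalg.lstsq(A,Q[:,2],rcond=None)[0],cv2.fitEllipse(cv2.convexHull(Q[:,:2].astype(np.float32))))
E
```

```text
held n 8568 slope [0.0653911  0.00731869] b [-7.09787998e-04  1.61421688e-05]
cap a held 712 -0.06644645966152338 -0.04019572074834051 -0.06321553244777876
rest n 963 slope [-0.00254361  0.00469433]
cap a rest 116 -0.0662062249534958 -0.060474492715611936 -0.06334838002439876
head 456 [-0.07331705  0.14027256  0.22976756] ((0.6348894238471985, -0.2866419553756714), (0.0652681365609169, 0.07745029777288437), 98.0011215209961)
```

```bash
python3 - <<'E'
from h import *
m=cam("wrist")
th=-.15;ex=np.array([cos(th),sin(th)]);ey=np.array([-sin(th),cos(th)])
for f,c,z0 in(("w_held",[.5396,-.2685],.2494),("w_probe",[.54,-.2688],.0706)):
    d=np.load(f+".npz");P=cloud(m,d["D"],d["T"]);e=P[...,:2]-c;a,b=e@ex,e@ey;z=P[...,2]-z0
    for lo in np.arange(-.085,.0,.01):
        k=(abs(b)<.008)&(a>lo)&(a<lo+.01)&(abs(z)<.03)
        if k.sum():print(f,round(lo,3),k.sum(),np.round(np.percentile(z[k],[10,50,90]),4))
E
```

```text
w_held -0.085 500 [-0.0019 -0.      0.0012]
w_held -0.075 758 [-0.0019  0.0005  0.0028]
w_held -0.065 1162 [0.0045 0.0054 0.0062]
w_held -0.055 1038 [0.0045 0.0053 0.006 ]
w_held -0.045 979 [0.0046 0.0053 0.0061]
w_held -0.035 907 [0.0046 0.0052 0.006 ]
w_held -0.025 856 [0.0045 0.0053 0.006 ]
w_held -0.015 791 [0.0045 0.0052 0.0059]
w_held -0.005 739 [0.0045 0.0052 0.0058]
w_probe -0.085 62 [-0.0022 -0.0004  0.0011]
w_probe -0.075 87 [-0.0015  0.0002  0.0025]
w_probe -0.065 134 [0.0041 0.0051 0.006 ]
w_probe -0.055 134 [0.0042 0.0051 0.0061]
w_probe -0.045 129 [0.004  0.0051 0.0061]
w_probe -0.035 126 [0.0043 0.0051 0.0061]
w_probe -0.025 122 [0.0042 0.005  0.0059]
w_probe -0.015 119 [0.0041 0.0051 0.0061]
w_probe -0.005 117 [0.004  0.005  0.0061]
```

Probe is level and hasn't slipped: the handle top is 5.2 mm above the TCP, same as at rest. I'll carry it high, with a second look at the dish from the side on the way.

```bash
python3 - <<'E'
from dish import *
m=cam("wrist")
r.move_straight([.5396,-.2685,.30],speed=.2)
r.reach([.51,.15,.30],q(0));r.hold(.3);st=r.read_state();im,D=optics.get_image("wrist");T=wristT(st);np.savez("w_d2.npz",im=im,D=D,T=T);save("pics/d2.png",im)
Ti=np.linalg.inv(T);c=(Ti@[.559,.2755,.015,1])[:3];K=m["K"];u,v=(K@(c/c[2]))[:2].astype(int);print(u,v,st["eef_pos"],st["grip_width"],st["time_s"])
for z in(.012,.018):
    print(z,dish(m,im,(u,v),T,z),dish(m,np.load("w_dish.npz")["im"],(264,179),np.load("w_dish.npz")["T"],z))
    print(dish(cam("scene"),np.load("scene0.npz")["im"],(237,199),None,z,14)[2],dish(cam("side"),np.load("side0.npz")["im"],(265,220),None,z,16)[2])
E
```

```text
342 190 [0.51022365 0.14941669 0.29992805] 0.02488753948375056 19.5333
0.012 (array([ 324,  173,   38,   36, 1059], dtype=int32), 10.0, (0.5597324967384338, 0.27514219284057617), (0.05278563126921654, 0.05346493050456047)) (array([ 244,  159,   38,   37, 1097], dtype=int32), 9.0, (0.5597604513168335, 0.27566447854042053), (0.05304969102144241, 0.05330263823270798))
(0.5614885091781616, 0.2721194624900818) (0.5620805025100708, 0.2748178541660309)
0.018 (array([ 324,  173,   38,   36, 1059], dtype=int32), 10.0, (0.5579023361206055, 0.2732906639575958), (0.052004124969244, 0.05267339572310448)) (array([ 244,  159,   38,   37, 1097], dtype=int32), 9.0, (0.5582138895988464, 0.2754819989204407), (0.05226445570588112, 0.05251367390155792))
(0.5588033199310303, 0.2669767737388611) (0.5629169344902039, 0.2856740951538086)
```

View pics/d2.png

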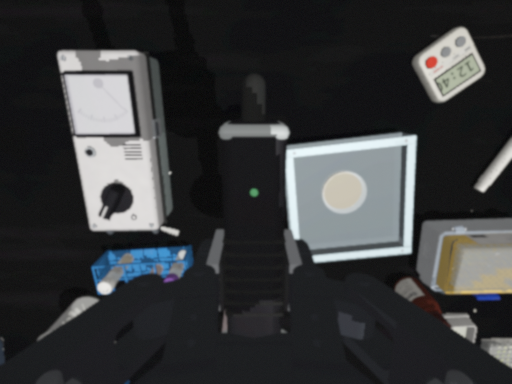

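The picture shows the dish at (344,191) in the large tray, the knob pointer still at lower left, and the probe handle square in the gripper. All views agree on the dish centre at (0.560, 0.275). Now I position over it and descend.

```bash
python3 - <<'E'
from h import *
xy=(.4603,.2750)
r.reach([*xy,.25],q(0))
print(r.move_straight([*xy,.11],q(0),speed=.1))
r.hold(.2);st=r.read_state();print(st["eef_pos"],st["contact_force"])
h=r.move_straight([*xy,.0773],q(0),speed=.03,max_force=5);r.hold(.6);st=r.read_state();print(h,st["eef_pos"],st["grip_width"],st["contact_force"],st["time_s"])
s,Ds=optics.get_image("scene");d,Dd=optics.get_image("side");np.savez("end.npz",s=s,Ds=Ds,d=d,Dd=Dd)
save("pics/end.png",np.hstack([cv2.resize(s[140:260,180:310],(390,360)),cv2.resize(d[180:260,215:315],(400,320))[:320] if 0 else cv2.resize(d[170:260,215:315],(400,360))]))
for n,i,D in(("scene",s,Ds),("side",d,Dd)):
    P=cloud(cam(n),D);k=(i.min(-1)>130)&(np.hypot(P[...,0]-.56,P[...,1]-.275)<.05)&(abs(P[...,2]-.0565)<.006);Q=P[k]
    if len(Q)>10:print(n,len(Q),cv2.minEnclosingCircle(Q[:,:2].astype(np.float32)),np.median(Q[:,2]))
E
```

```text
False
[0.46044849 0.27509269 0.1103642 ] [-0.45510252 -0.8725932  -2.07746432]
False [0.46029553 0.27499393 0.07728837] 0.02528029552043984 [ 0.17943843  0.69653846 -1.78550593] 23.8
scene 152 ((0.5594562292098999, 0.27145394682884216), 0.0350523442029953) 0.057491529932899965
side 161 ((0.561570405960083, 0.27820131182670593), 0.0330037996172905) 0.056065875459077485
```

View pics/end.png

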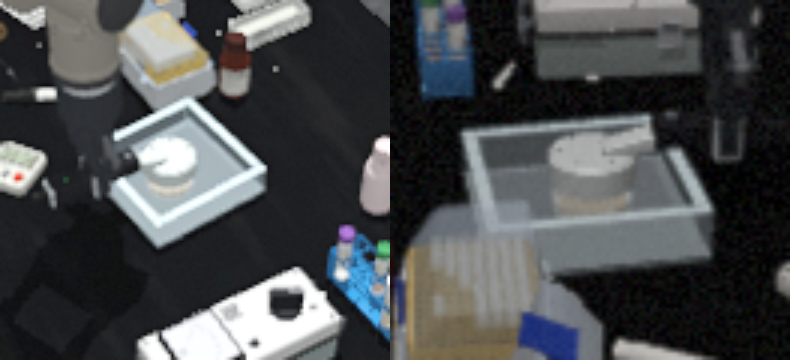

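The pictures show the head level over the dish, at (170,160) in the scene crop and (592,170) in the side crop. It's inside the tray walls, with the handle above the rim. The measured head centre averages (0.5605, 0.275), with its top at 56–57 mm, so I'm handing in.

```bash
python3 - <<'E'
from h import *
print(r.finish_job(), r.read_state()["time_s"])
E
```

```text
the job is handed in; nothing more can be done
the job is handed in; nothing more can be done
```

I handed in the job at about 24 s on the robot's clock: the selector is clicked to its second position, and the probe is held level about 1 cm above the dish rim, centred to within a few mm by my measurements; the judge's verdict was not shown.

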